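Close and clip the keyed sample chamber

ROBOT

A 7-joint arm with a two-finger parallel gripper is mounted at the origin on a cart in front of the work surface, level with it; the furniture and walls round the work are solid. World frame = base frame: x ahead of the robot, y to its left, z up, the work surface at z = 0. Lengths are in m, angles in rad, forces in N, time in s.
With the tool pointing down it reaches from about 0.425 to 0.925 m from the base axis. Payload 6.8 kg.
Tool frame: the origin (TCP) lies at the very end of the fingers, on their centre line; the grasp point (between the pads) lies 19 mm behind it; z points along the fingers, y is the line along which they close (so a half turn about z gives the same grasp; the last joint's range is limited). The gripper opens to 85 mm and grips with 20 to 120 N. Pads are 22 mm wide; open, the fingers measure 114 mm over their backs; the gripper's body (76 mm by 85 mm) begins 54 mm behind the grasp point. The pads swing forward as they close: fully open they stand 13 mm farther back than shut.
Start: joints at [-0.108, 0.477, 0.022, 1.555, -0.011, 1.109, -0.083], TCP at [0.675, 0, 0.231] pointing down, gripper open.
Joint ranges: [-2.96, 2.96], [-0.34, 2.1], [-1.41, 1.46], [0.24, 2.44], [-1.37, 4.51], [0.17, 1.92], [-2.96, 2.96]. Speed limits (rad/s): [2.39, 2.39, 3.14, 3.14, 3.14, 3.14, 3.14].

INTERFACE

Orientations are given as a unit quaternion [w, x, y, z].
In Python, from station import bot gives the robot as it stands.
- The arm moves only by the tool apply_moves, never from a script. Its argument "deltas" is a list of rows, each a list of 3 entries, a list of its own where there are three numbers: the closure, from 0 (fully open) to 1 (shut), then the shift along the tool's x, y, z in units of 0.2 m (1.0 is 0.2 m), then the turn about the tool's z in units of 2 pi rad (1.0 is 2 pi rad). A call has 1 to 12 rows; each row is the pose to reach, as a shift and turn from the pose commanded when the call began, along the tool's axes at that moment, turning the shorter way round; what a row does not reach only later rows make up. A row lasts 1/10 s, in which the tool goes at most 50 mm and 8.59 degrees, less where a joint would pass 70% of its speed; a pose out of reach is approached as far as the arm can. A call with a number of a shift or a turn outside -1 to 1 is refused whole. A call with a gripper value outside its range is refused whole. The fingers move at their own pace and stop on an object; "squeeze" is the grip in N (left out, the last holds). Time passes only in rows, so rows that repeat a pose let the fingers close. It gives the time, the measured TCP pose, the force, the opening and the grip force at its end, in the units of the state.
- bot.get_obs(): the state, without advancing time (a new reading comes with each control period).
- bot.read_camera(name): name is "scene" or "side" or "wrist"; returns a dict with "color" (420x560x3 uint8, red, green, blue), "intrinsics" (3x3 intrinsics, pixels), "pose" (4x4, takes a point from camera to world coordinates); the wrist camera has in their place "hand_eye" (4x4, takes a point from camera to tool coordinates, whose origin is the TCP and whose axes are the flange's). Camera axes: x right, y down, z forward; pixel columns grow to the right and rows downward; lengths in m; the calibration is good to about 2 mm. A picture is of the moment at which its call begins: read the wrist's pose just before it. There is no depth.
- bot.hand_in(): hands the job in; it is judged then, once.
Trained networks look in a picture, given as the dict that the camera call returned (one of the last four; its "shot" number tells which), for a name from the list of things; names that differ only in an ending like _2 or _b are one class to them, and where a whole thing is asked for, a point or a joint stands for the part that bears it (a point fixed in the world has none). Each returns a list of dicts, best first, with "confidence" (0 to 1); they miss things now and then, are a little off and sometimes report something else, mostly with a low value. They report only what shows in the picture. A call takes as long as a camera call.
- bot.look_for(picture, target): "point" ([x, y, z] in m, in world coordinates, good to about 4 mm: the middle of the surface that is visible of it).
The state is a dict: "t": time; "q": joint angles; "joint_vel": joint speeds; "joint_torque": joint torques, N m; "eef_pos": TCP position; "tool_rot": TCP orientation; "contact_force": force on the tool from outside, world axes, zero at the start; "torque": the same for the moment, N m; "gripper_width": opening from 0.0 (shut) to 1.0 (fully open); "grasp_force": force on a finger pad.
Only numpy, scipy, OpenCV 4.12 (cv2) and the standard library are available. Lean on these libraries where they do the work, as an engineer would, in place of code of your own. Each camera call takes 0.05 s, during which the arm holds its last target. There are 200 camera calls.

TASK

Close the sample chamber: turn the stepped cover until its outline matches the cutout in the nest, let it down until it lies fully home in the pocket, and then push the spring clip along its guide all the way in, so that it snaps round the neck under the cover's head. The nest is bolted through slotted holes and may stand up to 8 mm to either side of the middle of its deck, so feel for the place where the cover drops in. Leave the bottle and the tape roll where they stand.

Things in the scene. Friction and masses are not known exactly. Their poses are not given: they have to be found in the camera images.
- chamber: Fixed deck: light grey slab 210 (x) x 190 (y) mm, top 14 mm above the worktop; origin on its underside. On it is bolted the nest, a mid-grey frame 150 (x) x 102 (y) mm, rim 34 mm above the worktop, parallel to the deck, in place along its y but shifted along the deck's x by an unreported -8 to +8 mm (point pocket_nominal tells where its pocket would be if centred).
- pocket_nominal (a point): Point of the deck (deck axes) over its origin, 34 mm up at rim height: where the head's axis comes to stand if the nest is centred. Pocket: 10 mm deep, cover's outline with 1.5 mm play all round (x -61.5 to 61.5, y -29.5 to 45.5 mm); a solid block at rim height fills its +x +y corner. The cover fits only with its own x and y along the deck's x and y (not half a turn off).
- cover_head (a point): Centre of the black square head (28 x 28, 26 mm high, sides along the cover's x and y; grip it from above) of the loose cover, 0.5 to 0.7 kg, lying flat; cover's axes, z up. Underside of the cover 37 mm below. Under the head a round neck 16 mm across, 13 to 25 mm below this point, then the plate. Fully home this point is 61 mm above the worktop; with the plate merely on the rim, 71 mm.
- cover_step (a point): Middle of the cut-out corner of the cover's bare metal plate, 40 mm along x and 31.5 mm along y from the head's axis, 6 mm above its underside. The plate is 120 (x) x 72 (y) x 12 mm, from the head's axis x -60 to 60 and y -28 to 44 mm, with a step of 40 (x) x 25 (y) mm missing at this +x +y corner. Fully home its top stands 2 mm above the rim.
- clip (a joint): Travel of the steel spring clip, m: 0 out, 0.056 home at its stop; starts at 0 to 0.005. A captive fork on the nest's -y side, sliding along the deck's +y. About 2 N moves it; from 0.040 to 0.047 its prongs spread round the neck (5 to 15 N), then it snaps in. It cannot enter before the cover is down, nor the cover go down when it is in.
- clip_out_nominal (a point): Point of the deck (deck axes): middle of the outer (-y) face of the clip's upright tab at travel 0 if the nest stood centred, 56 mm above the worktop, at deck y -108 mm. The tab is 36 (x) x 6 (y) mm, 39 to 74 mm above the worktop, and shifts with the nest in x. The fork lies 39 to 45 mm up; its prong tips are 67 mm further along +y, 33 mm short of the neck at travel 0.
- bottle_mid (a point): Middle of a loose white bottle, 48 mm across and 112 mm high, standing upright on the worktop: a bystander. Fixed tall things to keep clear of: a shaker loaded with bottles on the left (world x over 0.42, y over 0.17, up to 0.35 m high) and a pump with glassware behind (x over 0.68, y -0.2 to 0.06).
- tape_mid (a point): Middle of a loose roll of tape, 68 mm across and 19 mm high, lying flat on the worktop: a bystander.

How it is judged:
By the outcome, as a careful person would: the job done as asked, in the order asked, and still so for the second after the job is handed in, with the robot touching nothing.
It also fails if it takes over 72 s, if anything falls off the work surface, if the arm or the gripper's body presses on something with over 40 N, if the wrist force passes 120 N, or if a joint passes its speed limit or range.

## Working session

There is one attempt and no reset: what is moved stays moved. The work goes in short steps, Python scripts to look and compute and a tool call to move; the robot and the scene stay as the last step left them, time stands still between calls to the robot, and variables do not carry over. Pictures are saved under pics/ and viewed, at most 10 in all, crops included, and the job is handed in when it is done.

Besides the shell and the picture viewer there is one more tool, called after "Emit:" in YAML: its name, and indented under it one key for each argument. apply_moves: Moves the arm, as the interface text tells. Its arguments: {"type":"object","properties":{"deltas":{"type":"array","items":{"type":"array"}},"squeeze":{"type":"number"}},"required":["deltas"]}

```bash
mkdir -p pics; cat > h.py <<'E'
from station import bot
import numpy as np, cv2
def snap(n,f=None):
    p=bot.read_camera(n)
    if f: cv2.imwrite('pics/'+f,cv2.cvtColor(p['color'],cv2.COLOR_RGB2BGR))
    return p
E
python3 - <<'E'
from h import *
o=bot.get_obs();print(o['t'],o['eef_pos'],o['tool_rot'],o['contact_force'],o['gripper_width'])
P={n:snap(n,n+'0.png') for n in('scene','side','wrist')}
for n,p in P.items():
    print(n,np.round(p.get('pose',p.get('hand_eye')),4).tolist(),p['intrinsics'].tolist())
    for t in('chamber','cover_head','cover_step','clip','bottle_mid','tape_mid'):
        try: print(t,[(np.round(d['point'],3).tolist(),round(d['confidence'],2)) for d in bot.look_for(p,t)[:3]])
        except Exception as e: print(t,e)
print(bot.get_obs()['t'])
a=cv2.imread('pics/scene0.png');b=cv2.imread('pics/side0.png')
E
```

```text
0.0 [ 6.74428235e-01 -1.31857366e-05  2.30344635e-01] [-5.78869754e-04  7.07105086e-01  7.07107927e-01 -6.65311096e-04] [-0.00172843  0.35981949  0.60882847] 0.9978049631552249
scene [[0.6925, -0.4865, 0.5326, -0.1072], [-0.7212, -0.4526, 0.5243, -0.7613], [-0.014, -0.7473, -0.6644, 0.8308], [0.0, 0.0, 0.0, 1.0]] [[535.7630855027312, 0.0, 273.071714750441], [0.0, 535.7630855027312, 211.88978763978656], [0.0, 0.0, 1.0]]
chamber [([0.465, -0.263, 0.015], 0.58)]
cover_head [([0.484, 0.049, 0.013], 0.78)]
cover_step [([0.486, 0.048, 0.009], 0.95)]
clip [([0.497, -0.291, 0.045], 0.6)]
bottle_mid [([0.652, 0.065, 0.063], 0.63)]
tape_mid []
side [[0.5736, -0.3697, 0.731, -0.2012], [-0.8192, -0.2567, 0.5129, -0.6661], [-0.002, -0.893, -0.4501, 0.5049], [0.0, 0.0, 0.0, 1.0]] [[515.6482033506713, 0.0, 281.57758205827986], [0.0, 515.6482033506713, 215.08675496618895], [0.0, 0.0, 1.0]]
chamber [([0.448, -0.269, 0.012], 0.55)]
cover_head [([0.48, 0.049, 0.012], 0.91)]
cover_step [([0.48, 0.051, 0.012], 0.81)]
clip [([0.49, -0.286, 0.044], 0.89), ([0.449, -0.267, 0.01], 0.31)]
bottle_mid [([0.65, 0.062, 0.054], 0.57)]
tape_mid [([0.386, -0.078, 0.018], 0.72), ([0.445, -0.266, 0.013], 0.37)]
wrist [[0.0009, -0.9613, -0.2754, 0.0705], [1.0, 0.001, -0.0003, -0.0008], [0.0006, -0.2754, 0.9613, -0.1427], [0.0, 0.0, 0.0, 1.0]] [[346.01765396243746, 0.0, 283.1581691513636], [0.0, 346.01765396243746, 210.40460078623593], [0.0, 0.0, 1.0]]
chamber [([0.588, -0.153, 0.017], 0.84)]
cover_head [([0.505, 0.061, 0.01], 0.93)]
cover_step [([0.509, 0.054, 0.012], 0.68), ([0.586, -0.155, 0.014], 0.37)]
clip []
bottle_mid [([0.662, 0.074, 0.086], 0.64)]
tape_mid [([0.394, -0.072, 0.018], 0.75)]
1.05
```

View pics/scene0.png

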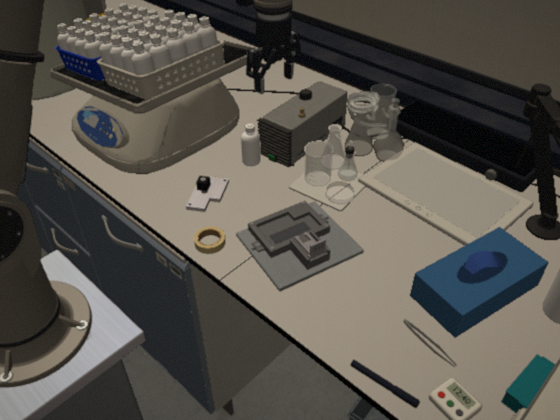

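View pics/side0.png

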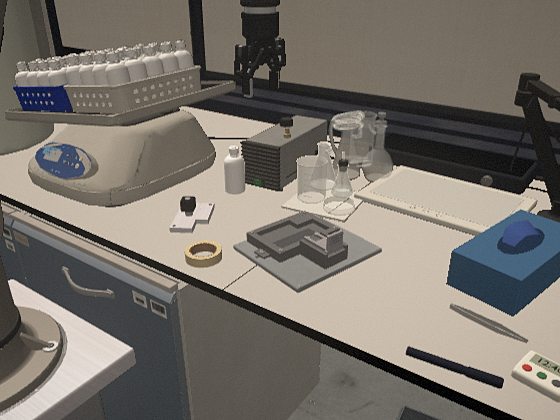

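View pics/wrist0.png

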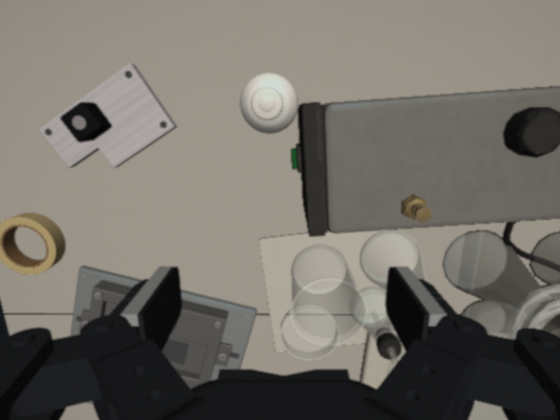

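The scene picture shows the cover near (207,190), the nest on its deck near (298,243), the tape at (209,239) and the bottle at (250,145). In the wrist picture the cover is at (107,115), with its step notch near (92,155). I need enlarged crops to measure from.

```bash
python3 - <<'E'
import cv2,numpy as np
a=cv2.imread('pics/scene0.png')[190:290,230:370];w=cv2.imread('pics/wrist0.png')
a=cv2.resize(a,None,fx=4.2,fy=4.2,interpolation=3)[:,:]
b=cv2.resize(w[255:385,60:270],None,fx=2.8,fy=2.8,interpolation=3)
o=np.zeros((600,800,3),np.uint8)
a=cv2.resize(cv2.imread('pics/scene0.png')[195:295,230:370],(560,400),interpolation=3)
c=cv2.resize(w[50:180,30:190],(240,195),interpolation=3)
b=cv2.resize(w[260:380,60:270],(350,200),interpolation=3)
o[:400,:560]=a;o[400:600,:350]=b;o[:195,560:]=c
cv2.imwrite('pics/c1.png',o)
E
```

```text
(no output)
```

View pics/c1.png

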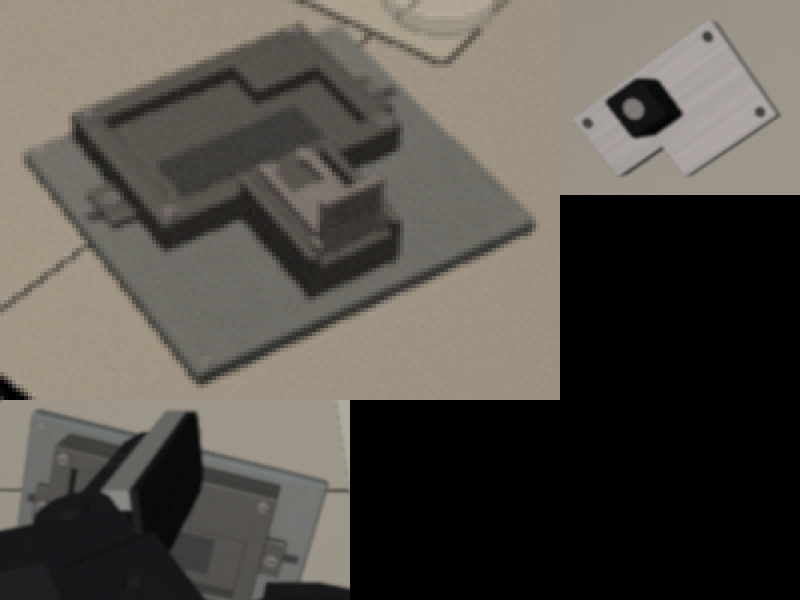

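The crop gives the deck's top corners in the scene picture at about (236,234), (280,289.5) and (363,252). The cover's six outline corners in the wrist picture are also clear. I'll fit both poses from these points.

```bash
cat >> h.py <<'E'
from scipy.optimize import least_squares
from scipy.spatial.transform import Rotation as R
def wpose(o,p):
    T=np.eye(4);q=o['tool_rot'];T[:3,:3]=R.from_quat([q[1],q[2],q[3],q[0]]).as_matrix();T[:3,3]=o['eef_pos']
    return T@np.array(p['hand_eye'])
def proj(T,K,X):
    c=(np.linalg.inv(T)@np.c_[X,np.ones(len(X))].T)[:3];u=np.array(K)@c
    return (u[:2]/u[2]).T
def place(v,X):
    c,s=np.cos(v[2]),np.sin(v[2]);X=np.array(X,float)
    return np.c_[v[0]+c*X[:,0]-s*X[:,1],v[1]+s*X[:,0]+c*X[:,1],X[:,2]]
def fit(views,v0):  # views: list of (T,K,X,uv)
    f=lambda v:np.concatenate([(proj(T,K,place(v,X))-np.array(uv)).ravel() for T,K,X,uv in views])
    r=least_squares(f,v0);return r.x,np.round(r.fun.reshape(-1,2),1)
COV=np.array([[-60,-28,12],[-60,44,12],[20,44,12],[20,19,12],[60,19,12],[60,-28,12]])/1e3
E
python3 - <<'E'
from h import *
o=bot.get_obs();W=snap('wrist');S=snap('scene');Tw=wpose(o,W);K=W['intrinsics']
v,r=fit([(Tw,K,COV,[(132,63.3),(176,126),(115.3,166.7),(98.7,150),(70,167.3),(39.3,128)])],[.48,.05,-2.5])
print('cover',v,np.degrees(v[2]),r.tolist())
D=np.array([[-105,-95,14],[105,-95,14],[-105,95,14]])/1e3
D2=np.array([[-105,95,14],[105,95,14]])/1e3
vs=(S['pose'],S['intrinsics'],D,[(280,289.5),(363.25,252),(236.25,233.75)])
vw=(Tw,K,D2,[(81,267),(256.2,351)])
for n,x in(('s',[vs]),('w',[vw]),('both',[vs,vw])):
    v,r=fit(x,[.5,-.22,-.4]);print(n,v,np.degrees(v[2]),r.tolist())
E
```

```text
cover [ 0.49095609  0.06087065 -2.58907339] -148.34297817797884 [[-0.1, -1.2], [0.2, 1.1], [-0.5, 1.4], [0.7, -2.4], [-0.1, 0.5], [-0.2, 0.7]]
s [ 0.51521075 -0.22480646 -0.28078531] -16.087813289775326 [[-0.7, 1.0], [1.6, -0.8], [-0.9, -0.7]]
w [ 0.49557027 -0.23730964 -0.5132001 ] -29.404199764710764 [[5.9, 2.6], [-6.3, -4.0]]
both [ 0.50698564 -0.23797924 -0.41463072] -23.75659015926406 [[-7.7, 4.3], [3.0, 10.7], [3.3, -1.7], [5.3, 7.2], [-0.2, -13.0]]
```

Emit:
apply_moves:
  deltas:
    - [0,[-1.0,-0.8,-0.35],0]
    - [0,[-1.0,-0.8,-0.35],0]
    - [0,[-1.0,-0.8,-0.35],0]
    - [0,[-1.0,-0.8,-0.35],0]
    - [0,[-1.0,-0.8,-0.35],0]
    - [0,[-1.0,-0.8,-0.35],0]
    - [0,[-1.0,-0.8,-0.35],0]
    - [0,[-1.0,-0.8,-0.35],0]

```text
t: 1.95
eef_pos: [0.5157, -0.1988, 0.3012]
tool_rot: [-0.0, 0.707, 0.707, 0.0]
contact_force: [1.0, -0.5, -0.4]
gripper_width: 1.001
grasp_force: 0.0
```

```bash
python3 - <<'E'
from h import *
o=bot.get_obs();W=snap('wrist','w1.png');T=wpose(o,W);np.savez('w1.npz',T=T,K=W['intrinsics'])
print(o['t'],o['eef_pos'],o['joint_vel'].__class__,np.abs(o['joint_vel']).max())
u=proj(T,W['intrinsics'],place([.515,-.225,-.28],[[-.105,-.095,.014],[.105,-.095,.014],[.105,.095,.014],[-.105,.095,.014]]));print(u.round())
i=cv2.imread('pics/w1.png')
x0,y0=u.min(0).astype(int)-15;x1,y1=u.max(0).astype(int)+15
x0=max(x0,0);y0=max(y0,0);c=i[y0:y1,x0:x1];s=min(800/c.shape[1],600/c.shape[0])
print(x0,y0,s);cv2.imwrite('pics/w1c.png',cv2.resize(c,None,fx=s,fy=s,interpolation=3))
E
```

```text
1.95 [ 0.51569692 -0.19882442  0.30120798] <class 'numpy.ndarray'> 0.022189886339404725
[[187. 236.]
 [338. 277.]
 [387. 141.]
 [220.  90.]]
171 75 2.7777777777777777
```

View pics/w1c.png

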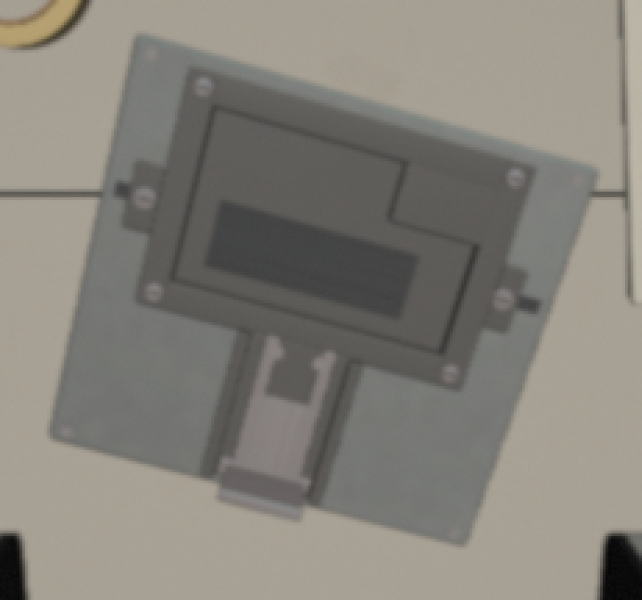

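The deck corners, pocket outline, tab and step block are all clear. In crop pixels the deck corners are (137,36), (597,172), (465,545) and (51,437). The pocket runs from (214,108) to (444,353).

```bash
python3 - <<'E'
from h import *
d=np.load('w1.npz');T,K=d['T'],d['K']
px=lambda l:np.array(l)/(25/9)+[171,75]
D=np.array([[-105,95,14],[105,95,14],[105,-95,14],[-105,-95,14]])/1e3
v,r=fit([(T,K,D,px([(137,36),(597,172),(465,545),(51,437)]))],[.5,-.22,-.28])
print('deck',v,np.degrees(v[2]),r.tolist())
P=np.array([[-61.5,45.5,34],[21.5,45.5,34],[21.5,20.5,34],[61.5,20.5,34],[61.5,-29.5,34],[-61.5,-29.5,34]])/1e3
pp=px([(214,108),(407,160),(390,217),(480,245),(444,353),(175,280)])
w,r=fit([(T,K,P,pp)],v);print('pocket',w,np.degrees(w[2]),r.tolist())
def rel(a,v):
    c,s=np.cos(v[2]),np.sin(v[2]);e=np.array(a)-v[:2];return np.array([c*e[0]+s*e[1],-s*e[0]+c*e[1]])*1e3
print('shift',rel(w[:2],v))
def ray(uv,z):
    q=T[:3,:3]@np.linalg.inv(K)@[*uv,1];return (T[:3,3]+q*(z-T[2,3])/q[2])[:2]
for n,l,z in(('nest',[(193,68),(535,168),(465,388),(137,300)],.034),('tabtop',[(222,458),(310,488),(300,520),(218,500)],.074)):
    for p in px(l): print(n,rel(ray(p,z),v).round(1))
E
```

```text
deck [ 0.51571142 -0.22014388 -0.27179367] -15.572630060121112 [[-0.8, -1.3], [2.0, -0.9], [0.7, 1.8], [-1.8, 1.4]]
pocket [ 0.52218493 -0.19034853 -0.26336698] -15.089816195593007 [[-0.1, -0.6], [0.1, 0.2], [0.1, 0.7], [0.1, -0.5], [0.4, 0.0], [-0.7, 0.2]]
shift [-1.76298178 30.43946533]
nest [-75.5  87.7]
nest [71.6 87.6]
nest [ 73.4 -11.5]
nest [-76.1 -12. ]
tabtop [-22.9 -57.2]
tabtop [ 15.4 -60.2]
tabtop [ 15.3 -75.2]
tabtop [-19.9 -75.7]
```

Emit:
apply_moves:
  deltas:
    - [0,[0.1,-0.01,0],0.023]
    - [0,[0.3,-0.03,0],0.046]
    - [0,[0.5,-0.06,0],0.07]
    - [0,[0.7,-0.08,0],0.093]
    - [0,[0.85,-0.1,0],0.116]
    - [0,[0.95,-0.11,0],0.14]
    - [0,[1.0,-0.12,0],0.163]
    - [0,[1.0,-0.12,0],0.186]
    - [0,[1.0,-0.12,0],0.21]
    - [0,[1.0,-0.12,0],0.233]
    - [0,[1.0,-0.12,0],0.256]
    - [0,[1.0,-0.12,0],0.28]

```text
t: 3.2
eef_pos: [0.4913, 0.0024, 0.3006]
tool_rot: [-0.0, 0.996, -0.095, -0.001]
contact_force: [0.0, 0.6, 0.0]
gripper_width: 1.0
grasp_force: 0.0
```

Emit:
apply_moves:
  deltas:
    - [0,[-0.02,-0.1,0.1],0.023]
    - [0,[-0.06,-0.2,0.2],0.046]
    - [0,[-0.06,-0.29,0.25],0.07]
    - [0,[-0.06,-0.29,0.25],0.093]
    - [0,[-0.06,-0.29,0.25],0.116]
    - [0,[-0.06,-0.29,0.25],0.132]
    - [0,[-0.06,-0.29,0.25],0.132]
    - [0,[-0.06,-0.29,0.25],0.132]

```text
t: 4.0
eef_pos: [0.49, 0.0607, 0.2508]
tool_rot: [0.0, 0.875, -0.485, -0.0]
contact_force: [-0.1, 0.4, 0.9]
gripper_width: 0.997
grasp_force: 0.0
```

```bash
python3 - <<'E'
from h import *
o=bot.get_obs();W=snap('wrist','w2.png');T=wpose(o,W);np.savez('w2.npz',T=T,K=W['intrinsics'])
print(o['t'],o['eef_pos'],o['tool_rot'],o['q'])
u=proj(T,W['intrinsics'],place([.491,.061,-2.589],COV));print(u.round())
i=cv2.imread('pics/w2.png')
x0,y0=u.min(0).astype(int)-20;x1,y1=u.max(0).astype(int)+20
x0=max(x0,0);y0=max(y0,0);c=i[y0:y1,x0:x1];s=min(800/c.shape[1],600/c.shape[0])
print(x0,y0,s);cv2.imwrite('pics/w2c.png',cv2.resize(c,None,fx=s,fy=s,interpolation=3))
E
```

```text
4.0 [0.48997629 0.0606937  0.25084703] [ 1.94265613e-04  8.74733889e-01 -4.84603417e-01 -3.36415000e-04] [-0.34659408  0.15537851  0.10864932  1.96151771 -0.0198169   1.02644317
 -2.8115832 ]
[[229. 199.]
 [226. 134.]
 [300. 135.]
 [300. 158.]
 [336. 158.]
 [334. 200.]]
206 114 5.333333333333333
```

View pics/w2c.png

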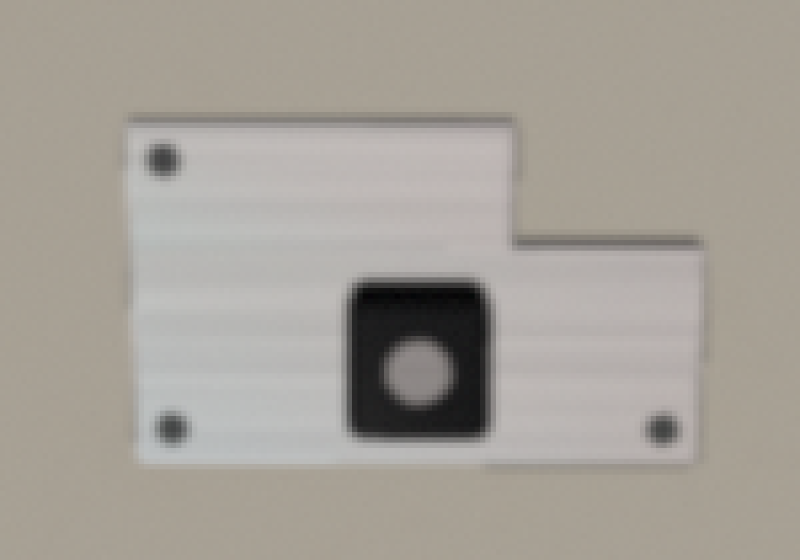

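```bash
python3 - <<'E'
from h import *
d=np.load('w2.npz');T,K=d['T'],d['K']
p=np.array([(138,462),(126,127),(513,126),(513,247),(703,247),(697,463)])*3/16+[206,114]
w,r=fit([(T,K,COV,p)],[.491,.061,-2.589]);print('cover',w,np.degrees(w[2]),r.tolist())
o=bot.get_obs();q=o['tool_rot'];M=R.from_quat([q[1],q[2],q[3],q[0]]).as_matrix()
print('tooly yaw',np.degrees(np.arctan2(M[1,1],M[0,1])))
e=np.r_[w[:2],.025+.0]-o['eef_pos'];print(M.T@e)
# head top
H=np.array([[-14,-14,50],[14,-14,50],[14,14,50],[-14,14,50]])/1e3
print((proj(T,K,place(w,H))-[206,114])*16/3)
E
```

```text
cover [ 0.48729396  0.06161525 -2.58056174] -147.85529642523719 [[-0.4, 1.0], [-1.0, -0.6], [0.4, -0.5], [0.1, -0.1], [0.8, -0.1], [0.1, 0.7]]
tooly yaw -148.02073078640117
[-0.00243847  0.00152081  0.22595713]
[[344.42702006 446.28224454]
 [490.49300191 446.08306199]
 [492.08864196 301.05172314]
 [342.75422777 301.24752947]]
```

Emit:
apply_moves:
  deltas:
    - [0,[-0.01,0.008,0.15],0]
    - [0,[-0.01,0.008,0.4],0]
    - [0,[-0.01,0.008,0.6],0]
    - [0,[-0.01,0.008,0.8],0]
    - [0,[-0.01,0.008,0.9],0]
    - [0,[-0.01,0.008,1.0],0]

```text
t: 4.65
eef_pos: [0.4872, 0.0604, 0.0497]
tool_rot: [0.0, 0.874, -0.486, -0.001]
contact_force: [-0.2, 0.7, 0.9]
gripper_width: 1.004
grasp_force: 0.0
```

Emit:
apply_moves:
  deltas:
    - [0,[0,0,0.08],0]
    - [0,[0,0,0.16],0]
    - [0,[0,0,0.16],0]
    - [1,[0,0,0.16],0]
    - [1,[0,0,0.16],0]
    - [1,[0,0,0.16],0]
    - [1,[0,0,0.16],0]
    - [1,[0,0,0.16],0]
    - [1,[0,0,0.16],0]
    - [1,[0,0,0.16],0]
  squeeze: 60

```text
t: 5.65
eef_pos: [0.4884, 0.0604, 0.0203]
tool_rot: [-0.001, 0.874, -0.487, 0.001]
contact_force: [-0.2, -0.3, 5.5]
gripper_width: 0.318
grasp_force: 59.7
```

Emit:
apply_moves:
  deltas:
    - [1,[0,0,-0.15],0]
    - [1,[0,0,-0.35],0]
    - [1,[0,0,-0.5],-0.02]
    - [1,[0.05,0.05,-0.6],-0.043]
    - [1,[0.15,0.1,-0.6],-0.066]
    - [1,[0.25,0.18,-0.6],-0.09]
    - [1,[0.37,0.26,-0.6],-0.113]
    - [1,[0.5,0.35,-0.6],-0.136]
    - [1,[0.6,0.43,-0.6],-0.16]
    - [1,[0.7,0.49,-0.6],-0.183]
    - [1,[0.78,0.51,-0.6],-0.206]
    - [1,[0.8,0.51,-0.6],-0.23]

```text
t: 6.85
eef_pos: [0.4838, -0.1323, 0.1387]
tool_rot: [0.0, 0.977, 0.213, -0.001]
contact_force: [0.2, 0.5, -7.3]
gripper_width: 0.317
grasp_force: 62.4
```

```bash
cat >> h.py <<'E'
def toolM(o):
    q=o['tool_rot'];return R.from_quat([q[1],q[2],q[3],q[0]]).as_matrix()
def tgo(o,xy,yaw):
    M=toolM(o);y=np.degrees(np.arctan2(M[1,1],M[0,1]))
    e=M.T@np.r_[np.array(xy)-o['eef_pos'][:2],0]
    print('t',o['t'],'pos',o['eef_pos'].round(4),'yaw',round(y,2),'F',o['contact_force'].round(1),'shift units',(e/.2).round(4),'turn',round(-(yaw-y)/360,4))
E
python3 - <<'E'
from h import *
tgo(bot.get_obs(),(.5222,-.1903),-15.2)
bot.read_camera('side')
tgo(bot.get_obs(),(.5222,-.1903),-15.2)
E
```

```text
t 6.85 pos [ 0.4838 -0.1323  0.1387] yaw -65.38 F [ 0.2  0.5 -7.3] shift units [ 5.370e-02  3.437e-01 -1.000e-04] turn -0.1394
t 6.9 pos [ 0.4841 -0.1317  0.1387] yaw -64.91 F [ 2.  -0.8 -5.9] shift units [ 4.830e-02  3.459e-01 -1.000e-04] turn -0.1381
```

Emit:
apply_moves:
  deltas:
    - [1,[0.02,0.08,0],-0.023]
    - [1,[0.05,0.2,0.05],-0.046]
    - [1,[0.05,0.3,0.1],-0.07]
    - [1,[0.05,0.344,0.18],-0.093]
    - [1,[0.05,0.344,0.25],-0.116]
    - [1,[0.05,0.344,0.3],-0.139]
    - [1,[0.05,0.344,0.32],-0.139]
    - [1,[0.05,0.344,0.32],-0.139]
    - [1,[0.05,0.344,0.32],-0.139]

```text
t: 7.8
eef_pos: [0.5227, -0.1879, 0.0756]
tool_rot: [0.0, 0.797, 0.604, 0.0]
contact_force: [0.6, -0.9, -5.6]
gripper_width: 0.315
grasp_force: 62.3
```

```bash
python3 - <<'E'
from h import *
for i in range(3):
    o=bot.get_obs();tgo(o,(.5222,-.1903),-15.2);W=snap('wrist','w3.png')
T=wpose(o,W);K=W['intrinsics']
# predicted pocket rim and held cover in image
P=np.array([[-61.5,45.5,34],[21.5,45.5,34],[21.5,20.5,34],[61.5,20.5,34],[61.5,-29.5,34],[-61.5,-29.5,34]])/1e3
print(proj(T,K,place([.5222,-.1903,np.radians(-15.2)],P)).round(1).tolist())
i=cv2.imread('pics/w3.png');cv2.imwrite('pics/w3b.png',cv2.resize(i,(800,600),interpolation=3))
E
```

```text
t 7.8 pos [ 0.5227 -0.1879  0.0756] yaw -15.67 F [ 0.6 -0.9 -5.6] shift units [-0.0123  0.001   0.    ] turn -0.0013
t 7.85 pos [ 0.523  -0.188   0.0759] yaw -15.62 F [-0.2 -0.6 -5.8] shift units [-0.0123 -0.0005  0.    ] turn -0.0012
t 7.9 pos [ 0.5231 -0.188   0.076 ] yaw -15.59 F [ 0.1 -0.3 -6.5] shift units [-0.0121 -0.0013  0.    ] turn -0.0011
[[168.9, 164.8], [324.1, 163.9], [322.9, 208.9], [395.0, 208.5], [388.0, 289.5], [181.1, 290.6]]
```

View pics/w3b.png

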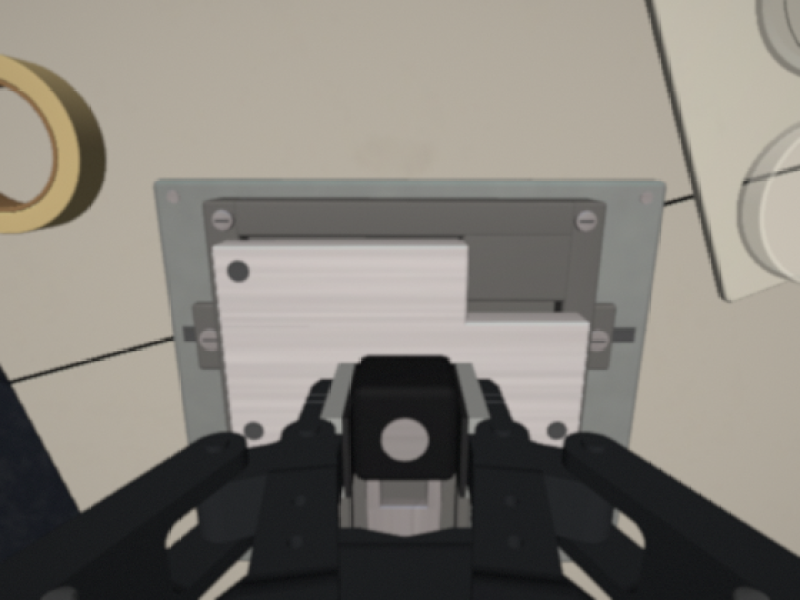

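The cover is held square above the nest. Its edges run parallel to the deck edge, and its top-left corner is at (213,244). I'll fit the cover and the pocket from this one picture.

```bash
python3 - <<'E'
from h import *
o=bot.get_obs();W=snap('wrist');T=wpose(o,W);K=W['intrinsics'];s=1.42857
C=COV[1:5].copy();C[:,2]=o['eef_pos'][2]-.0203+.012
c,r=fit([(T,K,C,np.array([(213,244),(467,241),(467,318),(588,321)])/s)],[.522,-.19,-.27]);print('cover',c,np.degrees(c[2]),r.tolist())
P=np.array([[-61.5,45.5,34],[61.5,45.5,34],[61.5,20.5,34]])/1e3
p,r=fit([(T,K,P,np.array([(243,237),(568,235),(563,301)])/s)],c);print('pocket',p,np.degrees(p[2]),r.tolist())
tgo(o,o['eef_pos'][:2]+p[:2]-c[:2],-15.2)
E
```

```text
cover [ 0.5225368  -0.18633571 -0.26882471] -15.40252112779614 [[-2.9, -0.7], [1.4, 1.1], [-0.4, 1.2], [2.0, -1.0]]
pocket [ 0.52174582 -0.19103088 -0.26762001] -15.333497233251377 [[-1.3, 0.0], [0.9, 0.7], [0.4, -0.6]]
t 7.95 pos [ 0.5231 -0.1881  0.076 ] yaw -15.56 F [ 0.5 -0.6 -5.8] shift units [-0.0237  0.0025  0.    ] turn -0.001
```

Emit:
apply_moves:
  deltas:
    - [1,[-0.017,0,0.03],-0.001]
    - [1,[-0.017,0,0.06],-0.001]
    - [1,[-0.017,0,0.08],-0.001]
    - [1,[-0.017,0,0.095],-0.001]
    - [1,[-0.017,0,0.105],-0.001]
    - [1,[-0.017,0,0.11],-0.001]
    - [1,[-0.017,0,0.115],-0.001]
    - [1,[-0.017,0,0.115],-0.001]

```text
t: 8.8
eef_pos: [0.5218, -0.1914, 0.0523]
tool_rot: [0.0, 0.794, 0.608, 0.0]
contact_force: [-0.5, -0.4, -6.8]
gripper_width: 0.317
grasp_force: 62.5
```

Emit:
apply_moves:
  deltas:
    - [1,[0,0,0.005],0]
    - [1,[0,0,0.01],0]
    - [1,[0,0,0.015],0]
    - [1,[0,0,0.02],0]
    - [1,[0,0,0.02],0]

```text
t: 9.3
eef_pos: [0.5216, -0.1914, 0.0481]
tool_rot: [-0.0, 0.794, 0.608, -0.0]
contact_force: [-0.0, -0.1, -6.7]
gripper_width: 0.318
grasp_force: 62.5
```

Emit:
apply_moves:
  deltas:
    - [1,[0,0,0.006],0]
    - [1,[0,0,0.012],0]
    - [1,[0,0,0.018],0]
    - [1,[0,0,0.02],0]
    - [1,[0,0,0.02],0]

```text
t: 9.8
eef_pos: [0.5217, -0.1914, 0.0444]
tool_rot: [-0.0, 0.794, 0.608, -0.0]
contact_force: [0.0, -0.1, -4.2]
gripper_width: 0.317
grasp_force: 62.5
```

Emit:
apply_moves:
  deltas:
    - [1,[0,0,0.004],0]
    - [1,[0,0,0.008],0]
    - [1,[0,0,0.008],0]

```text
t: 10.1
eef_pos: [0.5217, -0.1914, 0.0443]
tool_rot: [0.0, 0.794, 0.608, -0.0]
contact_force: [-6.3, 1.5, 13.3]
gripper_width: 0.317
grasp_force: 64.9
```

Emit:
apply_moves:
  deltas:
    - [1,[0,0,-0.008],0]
    - [0.3,[0,0,-0.008],0]
    - [0.3,[0,0,-0.008],0]
    - [0.3,[0,0,-0.008],0]
    - [0.3,[0,0,-0.008],0]
    - [0.3,[0,0,-0.03],0]
    - [0.3,[0,0,-0.12],0]
    - [0.3,[0,0,-0.3],0]
    - [0.3,[0,0,-0.45],0]
    - [0.3,[0,0,-0.5],0]

```text
t: 11.1
eef_pos: [0.5237, -0.1918, 0.1462]
tool_rot: [0.002, 0.794, 0.608, 0.002]
contact_force: [0.0, 0.2, 0.3]
gripper_width: 0.701
grasp_force: 0.0
```

Emit:
apply_moves:
  deltas:
    - [1,[-0.1,0,0],0]
    - [1,[-0.25,0,0],0]
    - [1,[-0.4,0,0],0]
    - [1,[-0.55,0,0],0]
    - [1,[-0.68,0,0],0]
    - [1,[-0.72,0,0],0]
    - [1,[-0.72,0,0],0]
    - [1,[-0.72,0,0],0]
    - [1,[-0.72,0,0],0]

```text
t: 12.0
eef_pos: [0.4849, -0.3284, 0.1426]
tool_rot: [-0.0, 0.793, 0.609, 0.0]
contact_force: [1.5, 0.1, 0.5]
gripper_width: 0.003
grasp_force: 0.0
```

```bash
python3 - <<'E'
from h import *
o=bot.get_obs();tgo(o,(.5217,-.1914),-15.3);print(o['gripper_width'])
S=snap('scene','s4.png')
T=np.array(S['pose']);K=S['intrinsics']
X=place([.5217,-.1914,np.radians(-15.3)],np.array([[-14,-14,74],[14,-14,74],[14,14,74],[-14,14,74],[-60,-28,36],[60,-28,36],[-60,44,36],[-18,-108,74],[18,-108,74]])/1e3)
print(proj(T,K,X).round(1).tolist())
cv2.imwrite('pics/s4c.png',cv2.resize(cv2.imread('pics/s4.png')[170:300,220:390],(784,600),interpolation=3))
E
```

```text
t 12.0 pos [ 0.4849 -0.3284  0.1426] yaw -14.97 F [1.5 0.1 0.5] shift units [7.093e-01 5.000e-04 7.000e-04] turn 0.0009
0.002989051478165425
[[287.5, 218.8], [298.7, 214.1], [291.6, 206.7], [280.5, 211.3], [272.3, 243.8], [319.7, 223.3], [255.4, 223.9], [311.0, 246.7], [325.9, 240.0]]
```

View pics/s4c.png

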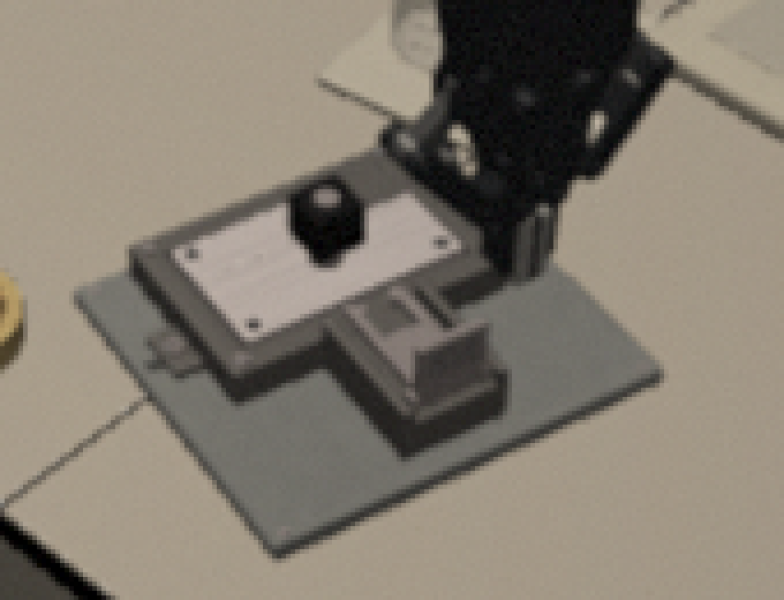

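The cover lies flush in the nest, with its head at (327,222) in the crop. The clip is still out and the closed fingers are behind the tab. Next I lower them and push.

Emit:
apply_moves:
  deltas:
    - [1,[0,0,0.15],0]
    - [1,[0,0,0.3],0]
    - [1,[0,0,0.42],0]
    - [1,[0,0,0.45],0]
    - [1,[0.05,0,0.45],0]
    - [1,[0.09,0,0.45],0]
    - [1,[0.11,0,0.45],0]
    - [1,[0.13,0,0.45],0]
    - [1,[0.15,0,0.45],0]
    - [1,[0.17,0,0.45],0]
    - [1,[0.19,0,0.45],0]
    - [1,[0.2,0,0.45],0]

```text
t: 13.25
eef_pos: [0.4949, -0.2916, 0.0529]
tool_rot: [0.0, 0.794, 0.608, 0.0]
contact_force: [0.3, -1.8, 0.8]
gripper_width: -0.001
grasp_force: 0.8
```

Emit:
apply_moves:
  deltas:
    - [1,[0.02,0,0],0]
    - [1,[0.04,0,0],0]
    - [1,[0.06,0,0],0]
    - [1,[0.08,0,0],0]
    - [1,[0.09,0,0],0]
    - [1,[0.1,0,0],0]

```text
t: 13.85
eef_pos: [0.4999, -0.2722, 0.0527]
tool_rot: [-0.0, 0.794, 0.608, -0.0]
contact_force: [0.4, -2.1, 0.1]
gripper_width: -0.0
grasp_force: 0.8
```

Emit:
apply_moves:
  deltas:
    - [1,[0.015,0,0],0]
    - [1,[0.03,0,0],0]
    - [1,[0.045,0,0],0]
    - [1,[0.06,0,0],0]
    - [1,[0.075,0,0],0]
    - [1,[0.085,0,0],0]
    - [1,[0.095,0,0],0]
    - [1,[0.1,0,0],0]
    - [1,[0.105,0,0],0]
    - [1,[0.105,0,0],0]

```text
t: 14.85
eef_pos: [0.5052, -0.2523, 0.0527]
tool_rot: [0.0, 0.794, 0.608, -0.0]
contact_force: [-0.0, -4.8, 0.3]
gripper_width: -0.004
grasp_force: 2.0
```

Emit:
apply_moves:
  deltas:
    - [1,[0.005,0,0],0]
    - [1,[0.01,0,0],0]
    - [1,[0.015,0,0],0]
    - [1,[0.015,0,0],0]

```text
t: 15.25
eef_pos: [0.5052, -0.2523, 0.0528]
tool_rot: [0.001, 0.795, 0.607, -0.001]
contact_force: [-0.7, -10.9, -0.6]
gripper_width: -0.001
grasp_force: 5.1
```

Emit:
apply_moves:
  deltas:
    - [1,[0.005,0,0],0]
    - [1,[0.01,0,0],0]
    - [1,[0.015,0,0],0]
    - [1,[0.02,0,0],0]
    - [1,[0.025,0,0],0]
    - [1,[0.025,0,0],0]

```text
t: 15.85
eef_pos: [0.5052, -0.2521, 0.0529]
tool_rot: [0.003, 0.796, 0.606, -0.003]
contact_force: [-2.7, -20.3, -1.8]
gripper_width: -0.002
grasp_force: 10.4
```

Pushing with 20 N no longer moves it, and it stands where the stop was computed to be. I back off, lift clear and look.

Emit:
apply_moves:
  deltas:
    - [1,[-0.04,0,0],0]
    - [1,[-0.15,0,0],0]
    - [1,[-0.25,0,0],0]
    - [1,[-0.3,0,-0.1],0]
    - [1,[-0.3,0,-0.3],0]
    - [1,[-0.3,0,-0.5],0]
    - [1,[-0.3,0,-0.7],0]
    - [1,[-0.2,0,-0.9],0]
    - [1,[-0.1,0,-0.95],0]
    - [1,[-0.1,0,-0.95],0]
    - [1,[-0.1,0,-0.95],0]

```text
t: 16.95
eef_pos: [0.5019, -0.2626, 0.2421]
tool_rot: [-0.001, 0.793, 0.609, -0.0]
contact_force: [0.3, -1.1, -1.0]
gripper_width: 0.002
grasp_force: 0.0
```

```bash
python3 - <<'E'
from h import *
o=bot.get_obs();tgo(o,(.5217,-.1914),-15.3)
S=snap('scene','s5.png');W=snap('wrist','w5.png');T=wpose(o,W)
f=lambda n,T,K,z,ys:print(n,proj(T,K,place([.5217,-.1914,np.radians(-15.3)],np.array([[x,y,74] for y in ys for x in(-18,18)])/1e3)).round(1).tolist())
f('home tab wrist',T,W['intrinsics'],0,(-52,-46))
a=cv2.resize(cv2.imread('pics/s5.png')[180:295,225:375],(390,299),interpolation=3)
b=cv2.resize(cv2.imread('pics/w5.png'),(400,300))
o=np.zeros((600,800,3),np.uint8);o[:299,:390]=a
w=cv2.imread('pics/w5.png');o[:300,400:]=b;c=w[120:330,150:430];o[300:,:400]=cv2.resize(c,(400,300),interpolation=3)
cv2.imwrite('pics/c5.png',o)
E
```

```text
t 16.95 pos [ 0.5019 -0.2626  0.2421] yaw -14.98 F [ 0.3 -1.1 -1. ] shift units [3.694e-01 3.800e-03 2.000e-04] turn 0.0009
home tab wrist [[265.1, 167.0], [305.0, 167.3], [265.1, 160.4], [305.2, 160.6]]
```

View pics/c5.png

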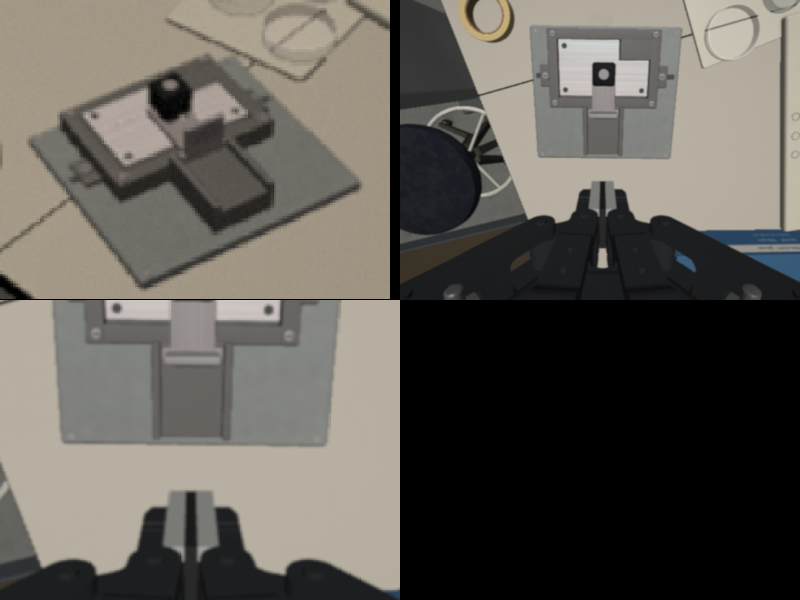

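The clip is under the head, with its tab at crop row 355. That is within calibration error of its computed home position, slightly farther in rather than short. The cover lies flat and the robot is clear.

```bash
python3 -c "
from station import bot
print(bot.hand_in())"
```

```text
the job is handed in; nothing more can be done
None
```

The cover is fully home in the pocket and the clip is pushed in to its stop, held there against a 20 N push. The job was handed in at about 17 s with the robot clear and the bottle and tape roll not touched; no verdict came back.

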